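# Put the desk supplies back in their fitting trays

### The arm

A 6-joint arm with a two-finger parallel gripper is mounted at the origin on a cart in front of the work surface, level with it; the furniture and walls round the work are solid. World frame = base frame: x ahead of the robot, y to its left, z up, the work surface at z = 0. Lengths are in m, angles in rad, forces in N, time in s.
With the tool pointing down it reaches from about 0.25 to 0.775 m from the base axis. Payload 4 kg.
Tool frame: the origin (TCP) lies at the centre of the arm's flange, where the gripper is bolted on; the fingertips stand 199 mm ahead of it and the grasp point (between the pads) lies 180 mm ahead of it (robot.tcp_to_tips is the distance from the TCP to the fingertips, in m); z points along the fingers, y is the line along which they close (so a half turn about z gives the same grasp; the last joint's range is limited). The gripper opens to 94 mm and grips with 3 to 60 N. Pads are 16 mm wide; open, the fingers measure 119 mm over their backs; the gripper's body (75 mm by 177 mm) begins 78 mm behind the grasp point.
Start: joints at [-1.264, 0.087, 1.371, -0, 1.684, -0.103], TCP at [0.219, -0.504, 0.405] pointing down, gripper open.
Joint ranges: [-3.1, 3.1], [-0.76, 2.03], [0.27, 2.55], [-1.08, 4.22], [0.17, 2.65], [-2.57, 2.57]. Speed limits (rad/s): [2.79, 2.79, 3.14, 3.14, 3.14, 3.14].

### API

Orientations are given as [roll, pitch, yaw] about the fixed x, y, z axes, in that order (R = Rz(yaw) Ry(pitch) Rx(roll)).
In Python, from bench import telemetry, snapshot, ticket, robot gives the robot as it stands.
- The arm moves only by the tool apply_moves, never from a script. Its argument "moves" is a list that holds one entry, the list of rows, each a list of 5 numbers: the shift along the tool's x, y, z in units of 50 mm (1.0 is 50 mm), then the turn about the tool's z in units of 10 degrees (1.0 is 10 degrees), then the closure, from 0 (fully open) to 1 (shut). A call has 1 to 10 rows; each row is the pose to reach, as a shift and turn from the pose commanded when the call began, along the tool's axes at that moment; what a row does not reach only later rows make up. A row lasts 1/8 s, in which the tool goes at most 62.5 mm and 10.7 degrees, less where a joint would pass 70% of its speed; a pose out of reach is approached as far as the arm can. A call with a gripper value outside its range is refused whole. The fingers move at their own pace and stop on an object; the grip force is fixed at half the most. Time passes only in rows, so rows that repeat a pose let the fingers close. It gives the time, the measured TCP pose, the force, the opening and the grip force at its end, in the units of the state.
- telemetry.get_obs(): the state, without advancing time (a new reading comes with each control period).
- snapshot(name): name is "scene" or "top" or "wrist"; returns a dict with "image" (480x640x3 uint8, red, green, blue), "fovy" (degrees; the focal length in pixels is half the picture's height over the tangent of half this angle, whatever the lens; pixels are square), "cx", "cy" (the principal point, pixels), "R" (3x3) and "t" (3): a world point X has camera coordinates R X + t. Camera axes: x right, y down, z forward; pixel columns grow to the right and rows downward; lengths in m; the calibration is good to about 2 mm. A picture is of the moment at which its call begins. There is no depth.
- ticket.close_job(): hands the job in; it is judged then, once.
The state is a dict: "time": time; "joint_positions": joint angles; "qvel": joint speeds; "joint_torque": joint torques, N m; "tool_pos": TCP position; "ee_rot": TCP orientation; "wrist_force": force on the tool from outside, world axes, zero at the start; "wrist_torque": the same for the moment, N m; "width": finger opening in m; "finger_force": force on a finger pad.
Only numpy, scipy, OpenCV 4.12 (cv2) and the standard library are available. Lean on these libraries where they do the work, as an engineer would, in place of code of your own. Each camera call takes 0.05 s, during which the arm holds its last target. There are 200 camera calls.

### The job

Put away the four supplies lying about the front of the worktop, each in the empty grey tray that is made to its shape and size: the staple box in the oblong tray, the sticky-note block in the square one, the label roll in the large round one and the glue stick, cap up, in the small round one. Each must lie flat on the floor of its tray, inside the rim, and be let go. Leave the box cutter and the marker where they lie.

Things in the scene. Friction and masses are not known exactly. Their poses are not given: they have to be found in the camera images.
- staple_box_centre (a point): centre of the loose staple box, a small green card box lying flat, 42 (its x) x 68 (its y) x 19 mm high; this point lies 9.5 mm above its underside, z up. Goes into the oblong tray, long side along long side, either way round.
- sticky_notes_centre (a point): centre of the loose yellow sticky-note block, 50 x 50 mm (x, y along its sides); the solid block is 18 mm high, above it only a curled leaf or two up to 24 mm; this point lies 9 mm above its underside, z up. Goes into the square tray, any of the four ways round.
- label_roll_centre (a point): centre of the loose white label roll lying on its flat side (axis upright, z), 44 mm across, 30 mm high; this point lies 15 mm above its underside. Goes into the large round tray.
- glue_stick_centre (a point): centre of the loose glue stick at the front of the worktop (not the one at the back beside the pen cup, which is no part of the job), standing upright on its turn knob (axis z), red cap on top, 96 mm high, 28 mm thick between 12 and 65 mm above its foot, 30 mm at the cap above that, foot about 27 mm across; this point lies 48 mm above its foot. Goes into the small round tray, standing, cap up.
- oblong_tray: fixed low grey plastic tray, rectangular; inside 58 (x) x 84 (y) mm, rim walls 4 mm thick; origin at the centre of its underside on the worktop. As in all four trays the floor lies 3 mm and the top of the rim 7 mm above the worktop, so the rim stands only 4 mm above the floor; a small tongue with a blank paper label sticks out 12 mm at its -x side.
- square_tray: fixed low grey plastic tray like the oblong one but square; inside 66 x 66 mm (x, y along its sides); origin at the centre of its underside.
- large_round_tray: fixed low grey plastic tray like the others but round; inside 60 mm across; origin at the centre of its underside.
- small_round_tray: fixed low grey plastic tray like the others but round and smaller; inside 46 mm across; origin at the centre of its underside.
- box_cutter: bystander: lime-green box cutter lying loose on the worktop, 25 (x) x 168 (y) x 22 mm high; origin at the centre of its underside. Not to be moved.
- marker: bystander: white marker pen with black cap lying loose on the worktop, 17 (x) x 132 (y) x 19 mm high; origin at the centre of its underside. Not to be moved. (Above the work, wall cabinets hang 0.6 m over the worktop; their fronts lie at x = 0.62 m, their handles at x = 0.58 m: travel low, about 0.12 m up, and not in wide arcs, to keep the forearm clear of them.)

How it is judged:
By the outcome, as a careful person would: the job done as asked, in the order asked, and still so for the second after the job is handed in, with the robot touching nothing.
It also fails if it takes over 104 s, if anything falls off the work surface, if the arm or the gripper's body presses on something with over 40 N, if the wrist force passes 120 N, or if a joint passes its speed limit or range.

## Working session

There is one attempt and no reset: what is moved stays moved. The work goes in short steps, Python scripts to look and compute and a tool call to move; the robot and the scene stay as the last step left them, time stands still between calls to the robot, and variables do not carry over. Pictures are saved under pics/ and viewed, at most 14 in all, crops included, and the job is handed in when it is done.

Besides the shell and the picture viewer there is one more tool, called after "Emit:" by a JSON object that holds its "fn" and its "kwargs", one argument or row to a line. apply_moves: Moves the arm, as the interface text tells. Its arguments: {"type":"object","properties":{"moves":{"type":"array","items":{"type":"array","items":{"type":"array","items":{"type":"number"}}}}},"required":["moves"]}

```bash
ls; mkdir -p pics; cat > h.py <<'E'
import numpy as np, cv2, sys
from bench import telemetry, snapshot, ticket, robot
def snap(n,f):
    s=snapshot(n); cv2.imwrite('pics/'+f+'.png',s['image'][:,:,::-1]); 
    np.savez('pics/'+f+'.npz',**{k:s[k] for k in('image','fovy','cx','cy','R','t')}); return s
def load(f): return dict(np.load('pics/'+f+'.npz'))
def ray(s,u,v):
    f=240/np.tan(np.radians(s['fovy'])/2); R=np.array(s['R']);t=np.array(s['t'])
    return -R.T@t, R.T@np.array([(u-s['cx'])/f,(v-s['cy'])/f,1.])
def onz(s,u,v,z):
    o,d=ray(s,u,v); return o+d*(z-o[2])/d[2]
def proj(s,X):
    f=240/np.tan(np.radians(s['fovy'])/2); c=np.array(s['R'])@np.array(X)+np.array(s['t'])
    return np.array([s['cx']+f*c[0]/c[2],s['cy']+f*c[1]/c[2]])
def tri(a,b):
    A=[];B=[]
    for s,u,v in(a,b):
        o,d=ray(s,u,v);d/=np.linalg.norm(d);P=np.eye(3)-np.outer(d,d);A.append(P);B.append(P@o)
    return np.linalg.solve(sum(A),sum(B))
E
python3 - <<'E'
from h import *
for n in('scene','top','wrist'):
    s=snap(n,n+'0'); print(n,s['fovy'],s['cx'],s['cy'],-np.array(s['R']).T@np.array(s['t']))
o=telemetry.get_obs(); print({k:np.round(v,3) for k,v in o.items()})
E
```

```text
pics
scene 45.31385784438635 319.8022258444014 235.62933237737866 [0.26845708 0.48866604 1.16295354]
top 51.35929489795555 312.2365155891488 243.12496134151573 [0.41284142 0.00198744 1.32524482]
wrist 65.11013279611296 319.61061655098837 241.98757760651102 [ 0.29159634 -0.47172761  0.38235466]
{'time': np.float64(0.15), 'joint_positions': array([-1.264,  0.088,  1.372, -0.   ,  1.684, -0.103]), 'qvel': array([ 0.   , -0.003, -0.005, -0.   , -0.001, -0.001]), 'joint_torque': array([ 2.0000e-03, -3.4064e+01, -3.0279e+01,  7.2000e-02,  3.1000e-02,
       -0.0000e+00]), 'tool_pos': array([ 0.219, -0.504,  0.404]), 'ee_rot': array([-3.14, -0.  ,  0.41]), 'wrist_force': array([ 0.29 , -0.264, -0.489]), 'wrist_torque': array([-0.045, -0.014,  0.039]), 'finger_force': np.float64(0.0), 'width': np.float64(0.094)}
```

View pics/top0.png

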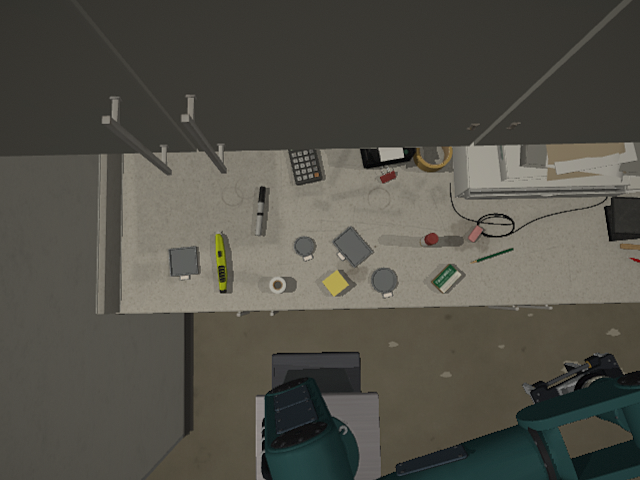

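View pics/scene0.png

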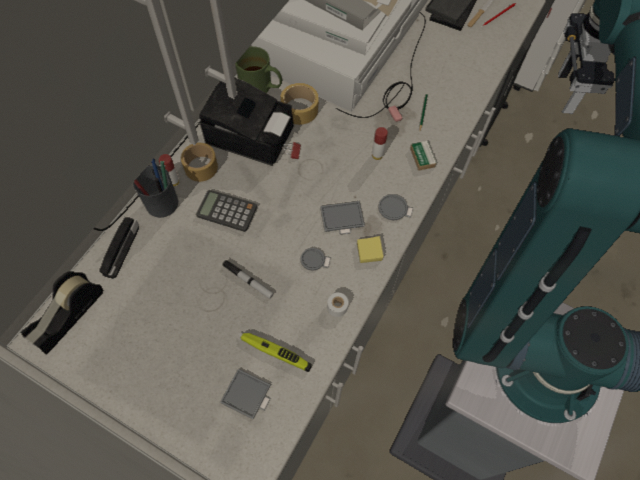

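The top view (up = +x, left = +y) shows the square tray at (184,262), cutter (222,263), roll (278,285), marker (262,211), small round tray (305,247), oblong tray (352,247), sticky notes (336,283), large round tray (384,281), glue stick (431,240) and staple box (447,278). The scene view shows the same things, with the glue stick at (380,143), staple box (423,154) and square tray (247,392).

```bash
cat >> h.py <<'E'
def blob(s,u,v,r,fn):
    im=s['image']; u0,v0=max(u-r,0),max(v-r,0); c=im[v0:v+r,u0:u+r]
    hsv=cv2.cvtColor(c,cv2.COLOR_RGB2HSV).astype(int); m=fn(c.astype(int),hsv).astype(np.uint8)
    m=cv2.morphologyEx(m,cv2.MORPH_CLOSE,np.ones((3,3)))
    cs,_=cv2.findContours(m,cv2.RETR_EXTERNAL,cv2.CHAIN_APPROX_NONE)
    k=max(cs,key=cv2.contourArea)+np.array([u0,v0]); M=cv2.moments(k)
    return np.array([M['m10']/M['m00'],M['m01']/M['m00']]),k
yellow=lambda c,h:(abs(h[...,0]-27)<8)&(h[...,1]>110)
red=lambda c,h:((h[...,0]<8)|(h[...,0]>170))&(h[...,1]>110)
green=lambda c,h:(abs(h[...,0]-70)<22)&(h[...,1]>80)
white=lambda c,h:(h[...,2]>205)
tray=lambda c,h:(c[...,2]>=c[...,0]-2)&(h[...,2]<150)&(h[...,2]>70)
E
python3 - <<'E'
from h import *
T=load('top0');S=load('scene0')
for n,s in(('T',T),('S',S)):
    for p in([(184,262),(305,247),(352,247),(384,281),(278,276),(130,230)] if n=='T' else [(247,392),(313,258),(340,216),(393,207),(336,297),(300,200)]):
        print(n,p,s['image'][p[1],p[0]])
L=[('staple',green,(447,278),(423,154),22),('sticky',yellow,(336,283),(371,250),22),('roll',white,(278,285),(338,302),16),('cap',red,(431,240),(380,135),14),
('square',tray,(184,262),(247,392),30),('small',tray,(305,247),(313,258),16),('obl',tray,(352,247),(342,216),28),('large',tray,(384,281),(393,207),20)]
for n,f,a,b,r in L:
    try:
        pa,ka=blob(T,*a,r,f);pb,kb=blob(S,*b,r,f)
        print(n,pa.round(1),cv2.contourArea(ka),pb.round(1),cv2.contourArea(kb),'tri',tri((T,*pa),(S,*pb)).round(3),'z0',onz(T,*pa,0.005).round(3),cv2.minAreaRect(ka)[1:])
    except Exception as e: print(n,e)
E
```

```text
T (184, 262) [93 94 91]
T (305, 247) [94 95 92]
T (352, 247) [93 93 91]
T (384, 281) [94 95 92]
T (278, 276) [152 147 135]
T (130, 230) [147 142 130]
S (247, 392) [96 95 92]
S (313, 258) [95 94 90]
S (340, 216) [95 94 90]
S (393, 207) [96 94 92]
S (336, 297) [127 108  83]
S (300, 200) [140 134 124]
staple [444.3 275.7] 205.5 [419.9 153.8] 170.0 tri [ 0.45  -0.344  0.011] z0 [ 0.451 -0.346  0.005] ((8.485280990600586, 24.748737335205078), 45.0)
sticky [335.2 282.9] 336.5 [369.8 249.4] 482.0 tri [ 0.437 -0.058  0.004] z0 [ 0.438 -0.057  0.005] ((19.119863510131836, 19.119863510131836), 52.12501525878906)
roll max() iterable argument is empty
cap [431.  238.6] 104.0 [380.6 135.4] 148.0 tri [ 0.542 -0.299  0.075] z0 [ 0.55  -0.315  0.005] ((11.0, 12.0), 90.0)
square [183.3 261. ] 658.5 [251.5 378.5] 1.0 tri [0.498 0.327 0.067] z0 [0.505 0.344 0.005] ((27.073863983154297, 27.227256774902344), 85.60128784179688)
small float division by zero
obl [351.8 246.4] 752.0 [328.9 209.8] 13.5 tri [ 0.547 -0.097  0.019] z0 [ 0.534 -0.104  0.005] ((33.51575469970703, 24.40467643737793), 49.398704528808594)
large [383.5 279.9] 443.5 [398.9 214.2] 8.0 tri [ 0.435 -0.194 -0.038] z0 [ 0.443 -0.185  0.005] ((24.0, 24.0), 90.0)
```

Coarse positions agree with the layout. I'll move the wrist camera over the front right for a closer look.

Emit:
{"fn": "apply_moves", "kwargs": {
  "moves": [
    [[5.35,-3.2,1.1,-2.35,0],[5.35,-3.2,1.1,-2.35,0],[5.35,-3.2,1.1,-2.35,0],[5.35,-3.2,1.1,-2.35,0],[5.35,-3.2,1.1,-2.35,0],[5.35,-3.2,1.1,-2.35,0],[5.35,-3.2,1.1,-2.35,0],[5.35,-3.2,1.1,-2.35,0]]
  ]
}}

```text
time: 1.15
tool_pos: [0.4002, -0.2524, 0.35]
ee_rot: [3.141, 0.001, 0.818]
wrist_force: [0.3, 0.3, -0.1]
width: 0.0942
finger_force: 0.0
```

```bash
python3 -c "
from h import *
s=snap('wrist','w1'); print(-s['R'].T@s['t'],np.array(s['R']).round(2).tolist()); o=telemetry.get_obs(); print(o['tool_pos'],o['ee_rot'],o['time'],o['joint_positions'])"
```

```text
[ 0.45404781 -0.1933547   0.32864028] [[0.73, -0.68, 0.0], [-0.66, -0.7, 0.27], [-0.19, -0.2, -0.96]]
[ 0.40009476 -0.2524898   0.34999827] [3.14092373e+00 4.17563203e-04 8.17347297e-01] 1.2 [-6.82729204e-01 -6.79728079e-02  1.63562871e+00 -4.63787857e-04
  1.57329900e+00  7.07183774e-02]
```

View pics/w1.png

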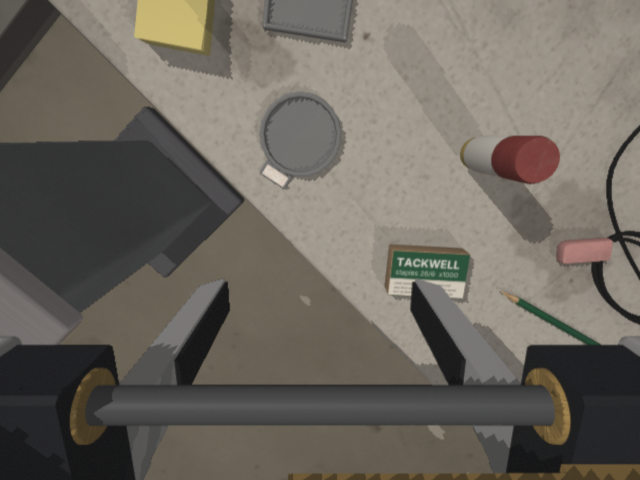

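Staple box top at about (428,272), with its brown side strip above it; large round tray at (301,136); glue stick cap at (527,160), with its foot near (478,155). A positive turn decreases yaw.

```bash
cat >> h.py <<'E'
staple=lambda c,h:((abs(h[...,0]-75)<25)&(h[...,1]>80))|((h[...,2]>190)&(h[...,1]<60))
gray=lambda c,h:(h[...,1]<22)&(h[...,2]<140)&(h[...,2]>60)
def rectw(s,k,z):
    P=np.array([onz(s,*p,z)[:2] for p in k.reshape(-1,2)]).astype(np.float32)
    (c,wh,_)=cv2.minAreaRect(P); B=cv2.boxPoints((c,wh,_)); e=[B[1]-B[0],B[2]-B[1]]; e=max(e,key=np.linalg.norm)
    return np.round(c,4),np.round(wh,4),round(float(np.degrees(np.arctan2(e[1],e[0]))%180),1)
def go(x,y,z,yaw):
    """tips target -> units"""
    o=telemetry.get_obs();p=o['tool_pos'];w=o['ee_rot'][2]
    d=np.array([x,y,z+.199])-p; c,s=np.cos(w),np.sin(w)
    u=np.array([d[0]*c+d[1]*s,d[0]*s-d[1]*c,-d[2]])/.05
    t=-np.degrees((np.radians(yaw)-w+np.pi)%(2*np.pi)-np.pi)/10
    print('units',u.round(2),'turn',round(t,2),'yaw',round(np.degrees(w),1),'q1',round(np.degrees(o['joint_positions'][0])),'q6',round(np.degrees(o['joint_positions'][5])))
E
python3 - <<'E'
from h import *
s=load('w1'); T=load('top0')
p,k=blob(s,428,272,50,staple); print(p,cv2.boundingRect(k),rectw(s,k,.019))
p,k=blob(s,301,136,55,gray); print(p,cv2.boundingRect(k),rectw(s,k,.007))
p,k=blob(s,530,160,60,red); print(p,cv2.boundingRect(k))
p2,k2=blob(T,447,278,22,staple); print(p2,rectw(T,k2,.019))
E
```

```text
[428.90966184 270.78046929] (389, 252, 80, 45) (array([ 0.4432, -0.3446]), array([0.0393, 0.066 ]), 133.6)
[299.6019229  134.61446489] (260, 92, 81, 97) (array([ 0.4386, -0.1864]), array([0.0773, 0.0661]), 44.4)
[525.44905712 158.27343644] (492, 136, 67, 47)
[444.25466342 275.71127332] (array([ 0.4505, -0.3421]), array([0.0219, 0.0655]), 133.0)
```

```bash
python3 -c "
from h import *
go(.443,-.3445,.09,133.6)"
```

```text
units [-0.76  1.88  1.22] turn -8.68 yaw 46.8 q1 -39 q6 4
```

Emit:
{"fn": "apply_moves", "kwargs": {
  "moves": [
    [[-0.76,1.88,0.6,-8.68,0],[-0.76,1.88,1.22,-8.68,0],[-0.76,1.88,1.22,-8.68,0],[-0.76,1.88,1.22,-8.68,0],[-0.76,1.88,1.22,-8.68,0],[-0.76,1.88,1.22,-8.68,0],[-0.76,1.88,1.22,-8.68,0],[-0.76,1.88,1.22,-8.68,0],[-0.76,1.88,1.22,-8.68,0],[-0.76,1.88,1.22,-8.68,0]]
  ]
}}

```text
time: 2.45
tool_pos: [0.443, -0.3438, 0.2888]
ee_rot: [-3.142, 0.0, 2.331]
wrist_force: [-0.3, -0.1, -0.6]
width: 0.0938
finger_force: 0.0
```

```bash
python3 -c "
from h import *
s=snap('wrist','w2'); a=load('w1')
print(proj(s,[.443,-.3445,.019]))
p,k=blob(s,*proj(s,[.443,-.3445,.019]).astype(int),120,staple); print(p,cv2.boundingRect(k),rectw(s,k,.019))
q,_=blob(a,428,272,50,staple); print(tri((s,*p),(a,*q))); go(.443,-.3445,.006,133.6)"
```

```text
[318.64978268 256.60678114]
[329.66750842 255.08731762] (312, 211, 36, 90) (array([ 0.4488, -0.3394]), array([0.0239, 0.0651]), 133.9)
[ 0.44565884 -0.33661605  0.02972576]
units [-0.01 -0.01  1.68] turn -0.0 yaw 133.6 q1 -44 q6 -87
```

View pics/w2.png

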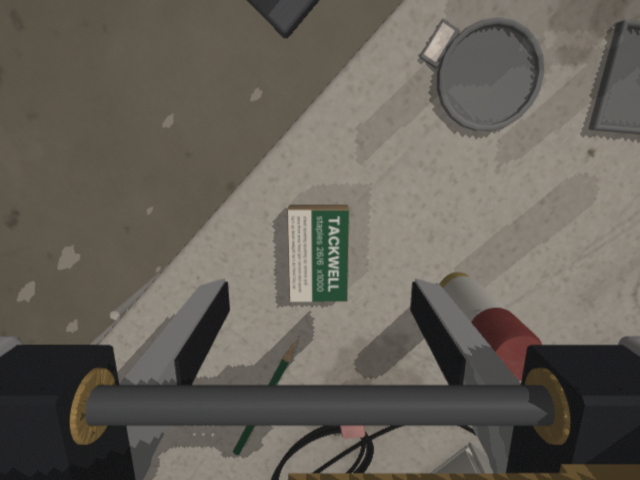

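Box top centred at about (319,256), exactly where the first view projects it at z = 0.019, so its position and height agree. The glue stick stands right of the right finger at (455,280), clear of it. Now I descend, grip and lift.

Emit:
{"fn": "apply_moves", "kwargs": {
  "moves": [
    [[0,0,0.9,0,0],[0,0,1.4,0,0],[0,0,1.66,0,0],[0,0,1.66,0,0],[0,0,1.66,0,0.7],[0,0,1.66,0,0.7],[0,0,1.66,0,0.7],[0,0,1.66,0,0.7],[0,0,1.66,0,0.7],[0,0,1.66,0,0.7]]
  ]
}}

```text
time: 3.75
tool_pos: [0.4435, -0.3432, 0.2058]
ee_rot: [-3.141, 0.0, 2.335]
wrist_force: [0.5, -0.8, 0.4]
width: 0.0416
finger_force: 30.0
```

```bash
python3 -c "
from h import *
a=load('w1');s=load('w2')
p,k=blob(s,329,255,60,green);q,kq=blob(a,428,265,50,green); print(p,q,cv2.contourArea(k),cv2.contourArea(kq),tri((s,*p),(a,*q)))"
```

```text
[329.66750842 255.08731762] [429.59046022 265.72098006] 2970.0 1789.0 [ 0.44869878 -0.33929523  0.01728987]
```

```bash
python3 -c "
from h import *
go(.45,-.165,.13,36)"
```

```text
units [ 2.48  2.56 -2.46] turn 9.78 yaw 133.8 q1 -44 q6 -87
```

Emit:
{"fn": "apply_moves", "kwargs": {
  "moves": [
    [[0,0,-1.2,0,0.7],[0,0,-2.4,0,0.7],[2.48,2.56,-2.46,9.78,0.7],[2.48,2.56,-2.46,9.78,0.7],[2.48,2.56,-2.46,9.78,0.7],[2.48,2.56,-2.46,9.78,0.7],[2.48,2.56,-2.46,9.78,0.7],[2.48,2.56,-2.46,9.78,0.7],[2.48,2.56,-2.46,9.78,0.7],[2.48,2.56,-2.46,9.78,0.7]]
  ]
}}

```text
time: 5.0
tool_pos: [0.45, -0.1648, 0.3283]
ee_rot: [-3.141, 0.0, 0.851]
wrist_force: [0.6, -0.4, -0.7]
width: 0.0418
finger_force: 30.0
```

Emit:
{"fn": "apply_moves", "kwargs": {
  "moves": [
    [[0,0,0,0,0.7],[0,0,0,0,0.7],[0,0,0,0,0.7],[0,0,0,0,0.7]]
  ]
}}

```text
time: 5.5
tool_pos: [0.4502, -0.1649, 0.3287]
ee_rot: [3.142, 0.0, 0.858]
wrist_force: [-0.0, -0.8, -1.8]
width: 0.0417
finger_force: 30.0
```

```bash
python3 -c "
from h import *
s=snap('wrist','w3'); print(proj(s,[.534,-.104,.007]))
p,k=blob(s,*proj(s,[.534,-.104,.007]).astype(int),110,gray); print(p,cv2.boundingRect(k),rectw(s,k,.007)); go(.534,-.104,.05,36)"
```

```text
[352.24085909 106.29052443]
[346.74998917 101.41999278] (289, 31, 117, 143) (array([ 0.5288, -0.0973]), array([0.0914, 0.0771]), 38.8)
units [2.02 0.47 1.59] turn 1.31 yaw 49.1 q1 -27 q6 14
```

View pics/w3.png

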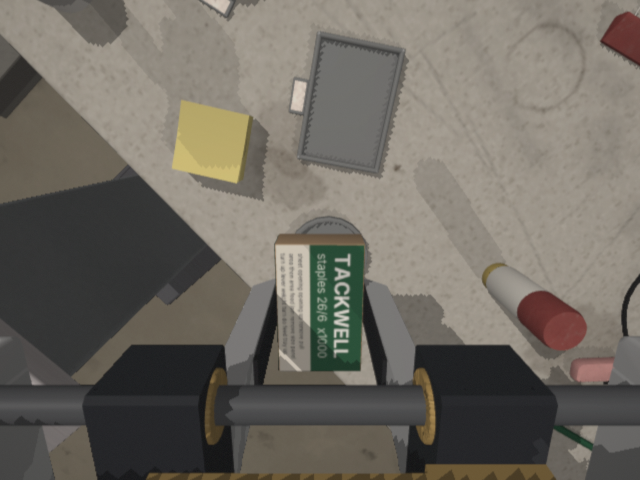

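The oblong tray is fully visible: outer rim corners at about (320,34), (405,47), (380,174), (300,160). The held staple box sits square in the fingers.

```bash
python3 -c "
from h import *
s=load('w3')
P=np.array([onz(s,*p,.007)[:2] for p in [(320,34),(405,47),(381,174),(299,160)]]);print(P.round(4).tolist(),P.mean(0),[np.linalg.norm(P[i]-P[i-1]).round(4) for i in range(4)])
for i,j in((1,2),(0,3),(0,1),(3,2)):
  d=P[i]-P[j];print(np.degrees(np.arctan2(d[1],d[0])))
print(onz(load('top0'),351.8,246.4,.007))
p,k=blob(s,212,141,70,yellow); print(p,rectw(s,k,.018))
go(*P.mean(0),.05,39)"
```

```text
[[0.5476, -0.0511], [0.5886, -0.0978], [0.5191, -0.1578], [0.4773, -0.1073]] [ 0.533166   -0.10349111] [np.float64(0.09), np.float64(0.0621), np.float64(0.0919), np.float64(0.0655)]
40.78728998535135
38.62958914999296
131.29981641777286
129.6121524679639
[ 0.53369968 -0.10382987  0.007     ]Traceback (most recent call last):
  File "<string>", line 8, in <module>
    p,k=blob(s,212,141,70,yellow); print(p,rectw(s,k,.018))
        ~~~~^^^^^^^^^^^^^^^^^^^^^
  File "h.py", line 25, in blob
    k=max(cs,key=cv2.contourArea)+np.array([u0,v0]); M=cv2.moments(k)
      ~~~^^^^^^^^^^^^^^^^^^^^^^^^
ValueError: max() iterable argument is empty
```

```bash
python3 -c "
from h import *
go(.533,-.1035,.0105,40)"
```

```text
units [2.01 0.45 2.38] turn 0.91 yaw 49.1 q1 -27 q6 14
```

Emit:
{"fn": "apply_moves", "kwargs": {
  "moves": [
    [[2.01,0.45,0,0.91,0.7],[2.01,0.45,0,0.91,0.7],[2.01,0.45,0.6,0.91,0.7],[2.01,0.45,1.4,0.91,0.7],[2.01,0.45,2.0,0.91,0.7],[2.01,0.45,2.2,0.91,0.7],[2.01,0.45,2.3,0.91,0.7],[2.01,0.45,2.38,0.91,0.7],[2.01,0.45,2.38,0.91,0.7],[2.01,0.45,2.38,0.91,0.7]]
  ]
}}

```text
time: 6.8
tool_pos: [0.5333, -0.1039, 0.2106]
ee_rot: [3.14, -0.001, 0.698]
wrist_force: [-0.1, -0.2, -1.5]
width: 0.0417
finger_force: 30.0
```

Emit:
{"fn": "apply_moves", "kwargs": {
  "moves": [
    [[0,0,0,0,0.36],[0,0,0,0,0.36],[0,0,0,0,0.36],[0,0,0,0,0.36],[0,0,-0.8,0,0.36],[0,0,-1.6,0,0.36],[0,0,-2.2,0,0.2],[0,0,-2.2,0,0]]
  ]
}}

```text
time: 7.8
tool_pos: [0.5337, -0.1039, 0.3228]
ee_rot: [3.136, -0.004, 0.698]
wrist_force: [0.2, 0.2, -0.3]
width: 0.0766
finger_force: 0.0
```

```bash
python3 -c "
from h import *
s=snap('wrist','w4'); o=telemetry.get_obs(); print(o['tool_pos'],o['width'])
p,k=blob(s,*proj(s,[.533,-.1035,.02]).astype(int),70,green); print(p,rectw(s,k,.022))
for q in ([.437,-.058,.018],[.45,.07,.03],[.53,0,.007]):print(proj(s,q))"
```

```text
[ 0.5331119  -0.10376505  0.32032044] 0.08108539312822852
[327.73659819 244.95372484] (array([ 0.5364, -0.1107]), array([0.0656, 0.0238]), 40.5)
[199.45768461 295.34065614]
[ 57.8819482  183.43309223]
[211.62849214 158.3145337 ]
```

View pics/w4.png

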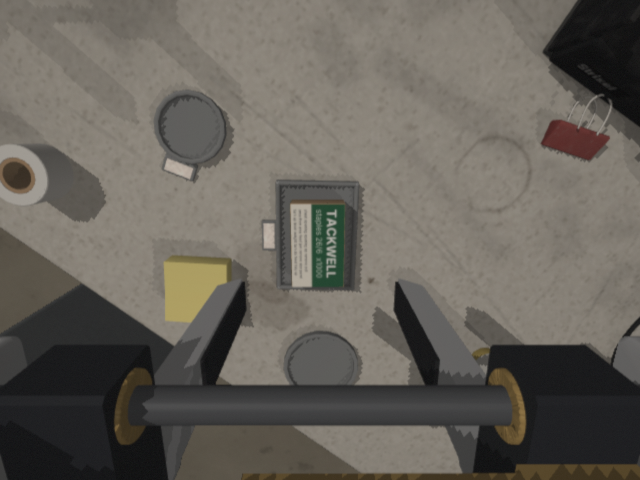

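Staple box lies in the oblong tray (top face about (291–344, 204–287), rim (276–360, 181–291)). Sticky block at about (198,290), small round tray (191,128), roll (20,175).

```bash
python3 -c "
from h import *
s=load('w4'); w=load('w3');T=load('top0')
P=np.array([onz(s,*p,.022)[:2] for p in [(291,205),(345,205),(344,287),(290,287)]]);print(P.mean(0),[np.linalg.norm(P[i]-P[i-1]).round(4) for i in range(4)])
R=np.array([onz(s,*p,.007)[:2] for p in [(276,181),(360,181),(355,291),(277,289)]]);print(R.mean(0),[np.linalg.norm(R[i]-R[i-1]).round(4) for i in range(4)])
for im,p in((w,(212,141)),(s,(198,280))): print(cv2.cvtColor(im['image'][p[1]:p[1]+1,p[0]:p[0]+1],cv2.COLOR_RGB2HSV))
y=lambda c,h:(abs(h[...,0]-27)<8)&(h[...,1]>85)
p,k=blob(w,212,141,70,y); print(p,rectw(w,k,.018))
q,kq=blob(T,336,283,22,y); print(q,rectw(T,kq,.018),tri((w,*p),(T,*q)))
q,kq=blob(s,198,290,50,y); print(q,rectw(s,kq,.018))
p,k=blob(s,191,128,50,gray); print('small',p,rectw(s,k,.007))
"
```

```text
[ 0.53090995 -0.10483332] [np.float64(0.0663), np.float64(0.0406), np.float64(0.0663), np.float64(0.0432)]
[ 0.53345847 -0.10217998] [np.float64(0.0905), np.float64(0.0654), np.float64(0.0924), np.float64(0.0659)]
[[[ 24 106 183]]]
[[[ 24 108 172]]]
[211.68454794 141.88366774] (array([ 0.4372, -0.0552]), array([0.0505, 0.0536]), 126.5)
[335.02357379 282.91560585] (array([ 0.438 , -0.0563]), array([0.0507, 0.0511]), 127.2) [ 0.43821427 -0.05580412  0.02130219]
[191.38112667 283.92043285] (array([ 0.4396, -0.0537]), array([0.0581, 0.053 ]), 35.3)
small [189.21119563 127.65391015] (array([0.5335, 0.0238]), array([0.0624, 0.0542]), 24.3)
```

```bash
python3 -c "
from h import *
go(.438,-.0555,.0065,36.5)"
```

```text
units [-0.84 -1.96  2.3 ] turn 0.35 yaw 40.0 q1 -17 q6 33
```

Emit:
{"fn": "apply_moves", "kwargs": {
  "moves": [
    [[-0.84,-1.96,0,0.35,0],[-0.84,-1.96,0,0.35,0],[-0.84,-1.96,0.4,0.35,0],[-0.84,-1.96,1.2,0.35,0],[-0.84,-1.96,1.9,0.35,0],[-0.84,-1.96,2.3,0.35,0],[-0.84,-1.96,2.3,0.35,0],[-0.84,-1.96,2.3,0.35,0.6],[-0.84,-1.96,2.3,0.35,0.6],[-0.84,-1.96,2.3,0.35,0.6]]
  ]
}}

```text
time: 9.1
tool_pos: [0.4378, -0.0557, 0.2048]
ee_rot: [3.141, -0.0, 0.637]
wrist_force: [0.0, -0.5, 1.0]
width: 0.0675
finger_force: 0.0
```

Emit:
{"fn": "apply_moves", "kwargs": {
  "moves": [
    [[0,0,0,0,0.6],[0,0,0,0,0.6],[0,0,0,0,0.6]]
  ]
}}

```text
time: 9.48
tool_pos: [0.4379, -0.0557, 0.2049]
ee_rot: [3.141, -0.0, 0.637]
wrist_force: [-0.7, 0.1, 0.3]
width: 0.0494
finger_force: 30.0
```

```bash
python3 -c "
from h import *
p=onz(load('top0'),183.3,261,.007);print(p)
P=p[:2]-np.array([.09,0]);go(*P,.13,0);go(*P,.13,90)"
```

```text
[0.50442642 0.3429411  0.007     ]
units [ 4.36 -6.69 -2.48] turn 3.65 yaw 36.5 q1 -15 q6 39
units [ 4.36 -6.69 -2.48] turn -5.35 yaw 36.5 q1 -15 q6 39
```

```bash
python3 -c "
from h import *
go(.504,.253,.13,90)"
```

```text
units [ 4.73 -4.18 -2.48] turn -5.35 yaw 36.5 q1 -15 q6 39
```

Emit:
{"fn": "apply_moves", "kwargs": {
  "moves": [
    [[0,0,-1.2,0,0.6],[0,0,-2.4,0,0.6],[4.73,-4.18,-2.48,-5.35,0.6],[4.73,-4.18,-2.48,-5.35,0.6],[4.73,-4.18,-2.48,-5.35,0.6],[4.73,-4.18,-2.48,-5.35,0.6],[4.73,-4.18,-2.48,-5.35,0.6],[4.73,-4.18,-2.48,-5.35,0.6],[4.73,-4.18,-2.48,-5.35,0.6],[4.73,-4.18,-2.48,-5.35,0.6]]
  ]
}}

```text
time: 10.72
tool_pos: [0.5036, 0.2516, 0.3287]
ee_rot: [-3.141, 0.001, 1.568]
wrist_force: [0.0, 0.3, -0.5]
width: 0.0497
finger_force: 30.0
```

```bash
python3 -c "
from h import *
s=snap('wrist','w5'); o=telemetry.get_obs(); print(o['tool_pos'],o['ee_rot'],o['width'])
c=proj(s,[.5044,.343,.007]); print(c)
p,k=blob(s,*c.astype(int),90,gray); print(p,rectw(s,k,.007))"
```

```text
[0.50363731 0.25150795 0.32881323] [3.14147035e+00 4.24933672e-04 1.56805193e+00] 0.05005865345639306
[321.1699052  120.17405454]
[318.14971156 112.6572862 ] (array([0.4985, 0.3465]), array([0.0847, 0.0736]), 4.5)
```

View pics/w5.png

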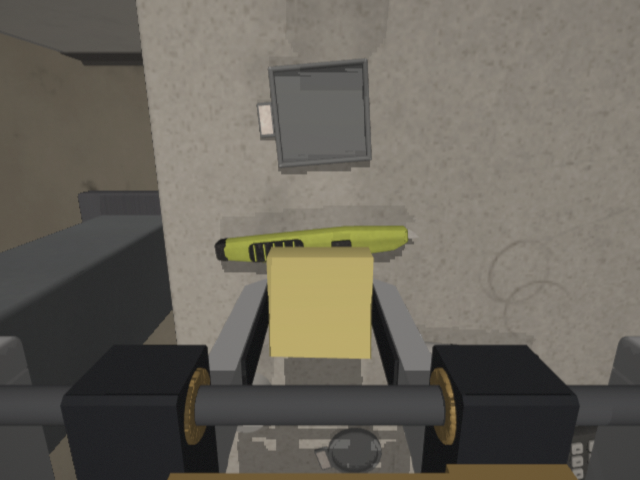

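Square tray rim corners at about (269,66), (367,60), (371,160), (278,166). The block is held square, and the box cutter lies between.

```bash
python3 -c "
from h import *
s=load('w5')
P=np.array([onz(s,*p,.007)[:2] for p in [(269,66),(367,60),(371,160),(278,166)]]);m=P.mean(0);print(m,[np.linalg.norm(P[i]-P[i-1]).round(4) for i in range(4)])
for i,j in((1,2),(0,3),(0,1),(3,2)):
  d=P[i]-P[j];print(np.degrees(np.arctan2(d[1],d[0])))
go(*m,.0095,93.5)"
```

```text
[0.50447822 0.34692477] [np.float64(0.0722), np.float64(0.0718), np.float64(0.0717), np.float64(0.073)]
94.3183517789228
93.34516821339167
-176.9477965155624
-176.53718889414685
units [1.91 0.01 2.41] turn -0.37 yaw 89.8 q1 21 q6 21
```

Emit:
{"fn": "apply_moves", "kwargs": {
  "moves": [
    [[1.9,0,0,-0.37,0.6],[1.9,0,0,-0.37,0.6],[1.9,0,0.6,-0.37,0.6],[1.9,0,1.4,-0.37,0.6],[1.9,0,2.0,-0.37,0.6],[1.9,0,2.25,-0.37,0.6],[1.9,0,2.35,-0.37,0.6],[1.9,0,2.4,-0.37,0.6],[1.9,0,2.4,-0.37,0.6],[1.9,0,2.4,-0.37,0.6]]
  ]
}}

```text
time: 12.02
tool_pos: [0.5039, 0.3482, 0.2097]
ee_rot: [3.14, -0.001, 1.635]
wrist_force: [0.9, -0.3, -0.0]
width: 0.0497
finger_force: 30.0
```

Emit:
{"fn": "apply_moves", "kwargs": {
  "moves": [
    [[0,0,0,0,0.25],[0,0,0,0,0.25],[0,0,0,0,0.25],[0,0,0,0,0.25],[0,0,-0.8,0,0.25],[0,0,-1.6,0,0.25],[0,0,-2.2,0,0.2],[0,0,-2.2,0,0]]
  ]
}}

```text
time: 13.02
tool_pos: [0.5042, 0.3484, 0.3221]
ee_rot: [3.135, -0.003, 1.635]
wrist_force: [1.0, 0.3, -0.3]
width: 0.0822
finger_force: 0.0
```

```bash
python3 -c "
from h import *
s=snap('wrist','w6'); o=telemetry.get_obs(); print(o['tool_pos'],o['width'])
y=lambda c,h:(abs(h[...,0]-27)<8)&(h[...,1]>85)
p,k=blob(s,*proj(s,[.5045,.346,.02]).astype(int),70,y); print(p,rectw(s,k,.021))"
```

```text
[0.50377701 0.34810547 0.31945159] 0.08582484258895215
[317.15516363 241.4106212 ] (array([0.5036, 0.3497]), array([0.05  , 0.0547]), 93.6)
```

View pics/w6.png

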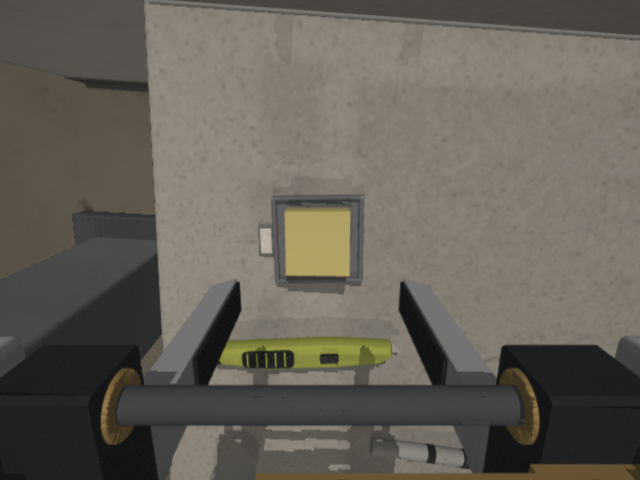

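Sticky block lies centred in the square tray (block (284–350, 207–276), rim (273–363, 195–285)). On to the label roll.

```bash
python3 -c "
from h import *
T=load('top0');w=load('w4')
wh=lambda c,h:(h[...,2]>165)&(h[...,1]<40)
p,k=blob(T,278,285,14,wh);print(p,cv2.boundingRect(k),onz(T,*p,.03))
print(onz(w,20,173,.03),tri((T,*p),(w,20,173)))
go(*onz(T,*p,.03)[:2],.11,90)"
```

```text
[277.04901961 284.60882353] (270, 277, 16, 16) [0.43649195 0.09419476 0.03      ]
[0.43931586 0.09425306 0.03      ] [0.4371039  0.09511215 0.02703639]
units [-4.98 -1.67  0.21] turn 0.37 yaw 93.7 q1 29 q6 26
```

Emit:
{"fn": "apply_moves", "kwargs": {
  "moves": [
    [[-4.98,-1.67,0.21,0.37,0],[-4.98,-1.67,0.21,0.37,0],[-4.98,-1.67,0.21,0.37,0],[-4.98,-1.67,0.21,0.37,0],[-4.98,-1.67,0.21,0.37,0],[-4.98,-1.67,0.21,0.37,0],[-4.98,-1.67,0.21,0.37,0]]
  ]
}}

```text
time: 13.95
tool_pos: [0.4367, 0.0952, 0.3076]
ee_rot: [-3.141, -0.001, 1.572]
wrist_force: [0.5, -0.4, 0.5]
width: 0.094
finger_force: 0.0
```

```bash
python3 -c "
from h import *
s=snap('wrist','w7'); 
wh=lambda c,h:(h[...,2]>165)&(h[...,1]<40)
c=proj(s,[.437,.0945,.03]);print(c)
p,k=blob(s,*c.astype(int),70,wh); print(p,cv2.boundingRect(k),rectw(s,k,.03)); go(*rectw(s,k,.03)[0],.009,90)"
```

```text
[321.1975217  253.65281709]
[318.65450881 249.75222677] (289, 222, 60, 57) (array([0.4352, 0.0971]), array([0.042 , 0.0419]), 63.0)
units [ 0.04 -0.03  2.  ] turn 0.01 yaw 90.1 q1 5 q6 5
```

View pics/w7.png

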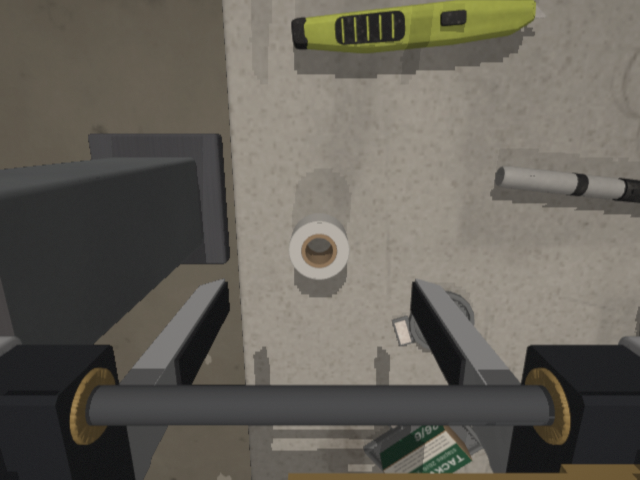

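Roll top at (319,250), right where expected and centred between the fingers.

Emit:
{"fn": "apply_moves", "kwargs": {
  "moves": [
    [[0,0,0.8,0,0],[0.04,0,1.5,0,0],[0.04,0,1.97,0,0],[0.04,0,1.97,0,0.3],[0.04,0,1.97,0,0.7],[0.04,0,1.97,0,0.7],[0.04,0,1.97,0,0.7],[0.04,0,1.97,0,0.7],[0.04,0,1.97,0,0.7],[0.04,0,1.97,0,0.7]]
  ]
}}

```text
time: 15.25
tool_pos: [0.4365, 0.0961, 0.2101]
ee_rot: [3.141, 0.0, 1.571]
wrist_force: [-0.5, -0.7, 3.2]
width: 0.043
finger_force: 30.0
```

```bash
python3 -c "
from h import *
o=telemetry.get_obs();print(o['tool_pos'],o['width'],o['finger_force']);go(.441,-.27,.13,90)"
```

```text
[0.43646779 0.09610847 0.21005484] 0.0429975073740988 29.9783071980346
units [-7.32  0.09 -2.38] turn -0.0 yaw 90.0 q1 5 q6 5
```

Emit:
{"fn": "apply_moves", "kwargs": {
  "moves": [
    [[0,0,-1.2,0,0.7],[0,0,-2.38,0,0.7],[-7.32,0.09,-2.38,0,0.7],[-7.32,0.09,-2.38,0,0.7],[-7.32,0.09,-2.38,0,0.7],[-7.32,0.09,-2.38,0,0.7],[-7.32,0.09,-2.38,0,0.7],[-7.32,0.09,-2.38,0,0.7],[-7.32,0.09,-2.38,0,0.7],[-7.32,0.09,-2.38,0,0.7]]
  ]
}}

```text
time: 16.5
tool_pos: [0.4407, -0.2696, 0.3281]
ee_rot: [-3.141, -0.001, 1.57]
wrist_force: [-0.4, -0.0, -0.4]
width: 0.0426
finger_force: 30.0
```

```bash
python3 -c "
from h import *
s=snap('wrist','w8'); o=telemetry.get_obs(); print(o['tool_pos'],o['ee_rot'],o['width'])
c=proj(s,[.441,-.186,.007]); print(c)
p,k=blob(s,*c.astype(int),80,gray); print(p,cv2.boundingRect(k),rectw(s,k,.007))"
```

```text
[ 0.44081064 -0.26893356  0.32829845] [-3.14105585e+00 -1.07732903e-03  1.57146313e+00] 0.04236976221022726
[321.05119983 131.87675577]
[318.91977839 126.72348513] (262, 80, 105, 92) (array([ 0.4384, -0.186 ]), array([0.0771, 0.0666]), 44.4)
```

View pics/w8.png

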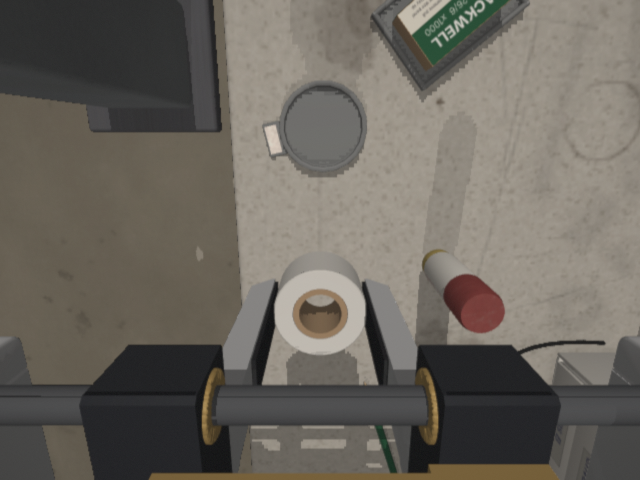

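Large round tray rim spans u 280–367, v 81–172, centred at about (323.5,126.5). Held roll top at (320,308); glue stick foot near (440,262), cap at (475,302).

```bash
python3 -c "
from h import *
s=load('w8')
m=np.mean([onz(s,*p,.007)[:2] for p in [(280,126.5),(367,126.5),(323.5,81),(323.5,172)]],0);print(m,onz(s,323.5,81,.007)-onz(s,323.5,172,.007),onz(s,280,126,.007)-onz(s,367,126,.007),onz(s,320,309,.148))
go(*m,.0145,90)
p,k=blob(s,475,302,50,red);print(cv2.boundingRect(k),cv2.minEnclosingCircle(k))
(c,r)=cv2.minEnclosingCircle(k);print(onz(s,475,304,.096))
S=load('w1');q,k=blob(S,530,160,60,red);print(cv2.boundingRect(k))
"
```

```text
[ 0.4428671  -0.18258761] [-0.00013722  0.06643832  0.        ] [-6.63413635e-02  5.02229536e-05  0.00000000e+00] [ 0.44007796 -0.26598933  0.148     ]
units [1.73 0.04 2.3 ] turn 0.0 yaw 90.0 q1 -38 q6 -38
(445, 275, 59, 57) ((473.6428527832031, 303.26190185546875), 32.07154083251953)
[ 0.53485876 -0.28792226  0.096     ]
(492, 136, 67, 47)
```

Emit:
{"fn": "apply_moves", "kwargs": {
  "moves": [
    [[1.7,0.04,0,0,0.7],[1.7,0.04,0,0,0.7],[1.7,0.04,0.6,0,0.7],[1.7,0.04,1.3,0,0.7],[1.7,0.04,1.9,0,0.7],[1.7,0.04,2.15,0,0.7],[1.7,0.04,2.25,0,0.7],[1.7,0.04,2.3,0,0.7],[1.7,0.04,2.3,0,0.7],[1.7,0.04,2.3,0,0.7]]
  ]
}}

```text
time: 17.8
tool_pos: [0.4431, -0.1851, 0.2145]
ee_rot: [3.14, 0.001, 1.571]
wrist_force: [-1.0, -0.2, -0.2]
width: 0.0427
finger_force: 30.0
```

Emit:
{"fn": "apply_moves", "kwargs": {
  "moves": [
    [[0,0,0,0,0.3],[0,0,0,0,0.3],[0,0,0,0,0.3],[0,0,0,0,0.3],[0,0,-0.8,0,0.3],[0,0,-1.6,0,0.3],[0,0,-2.3,0,0.2],[0,0,-2.3,0,0]]
  ]
}}

```text
time: 18.8
tool_pos: [0.4435, -0.1852, 0.3322]
ee_rot: [3.135, 0.004, 1.571]
wrist_force: [0.1, -0.3, -0.2]
width: 0.0818
finger_force: 0.0
```

```bash
python3 -c "
from h import *
s=snap('wrist','w9'); o=telemetry.get_obs(); print(o['tool_pos'],o['width'])
wh=lambda c,h:(h[...,2]>165)&(h[...,1]<40)
p,k=blob(s,*proj(s,[.443,-.184,.033]).astype(int),50,wh); print(p,cv2.boundingRect(k),rectw(s,k,.033))"
```

```text
[ 0.44303849 -0.18495627  0.32975685] 0.08587266427975734
[316.91706358 241.55863007] (290, 215, 55, 53) (array([ 0.4429, -0.1842]), array([0.0415, 0.0416]), 179.8)
```

View pics/w9.png

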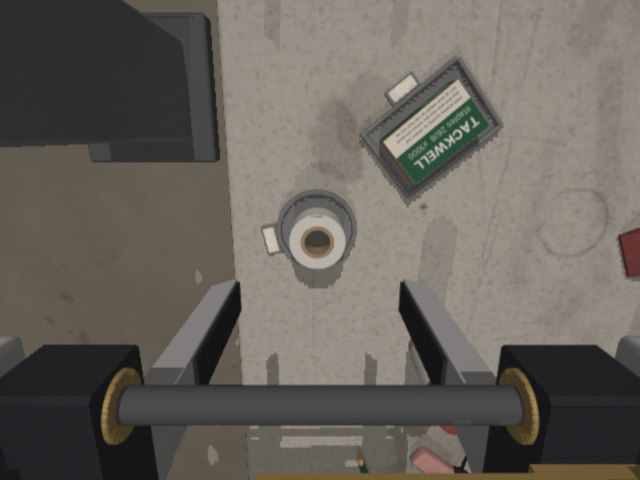

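Roll stands inside the large round tray (roll centre (0.4429,−0.1842), tray centre (0.443,−0.183)). Next is the glue stick.

```bash
python3 -c "
from h import *
a=load('w1');b=load('w8');T=load('top0')
for s,box in((a,(492,136,67,47)),(b,(445,275,59,57))):
    u,v,w,h=box; print(s['image'][v+h//2,u:u+w:5].tolist())
X=tri((a,536,160),(b,479,308));print(X,proj(a,X),proj(b,X))
p,_=blob(T,431,240,14,red);print(onz(T,*p,.09),tri((a,536,160),(T,*p)),tri((b,479,308),(T,*p)))
print(onz(b,438,262,0.003))
# edge of cap as silhouette: farthest point along direction from nadir
for s,k0 in((a,(530,160)),(b,(475,302))):
    _,k=blob(s,*k0,60,red);k=k.reshape(-1,2).astype(float)
    n=proj(s,-s['R'].T@s['t']-np.array([0,0,.3]));d=np.array(k0)-n;d/=np.linalg.norm(d)
    t=k@d;q=np.array([-d[1],d[0]]);w=k@q
    far=t.max();r=(w.max()-w.min())/2;c=d*(far-r)+q*(w.max()+w.min())/2;print('disc',c,r,onz(s,*c,.096))
"
```

```text
[[81, 46, 43], [84, 43, 41], [87, 45, 43], [88, 45, 42], [95, 49, 46], [120, 66, 60], [119, 65, 60], [121, 65, 61], [119, 62, 58], [121, 66, 62], [123, 70, 65], [122, 69, 64], [122, 68, 63], [124, 72, 67]]
[[82, 68, 64], [62, 32, 31], [71, 37, 34], [81, 42, 40], [105, 56, 52], [119, 65, 60], [117, 63, 59], [118, 62, 59], [118, 63, 59], [118, 64, 60], [116, 63, 59], [118, 64, 60]]
[ 0.5515346  -0.30623305  0.06523255] [535.74221054 158.80721147] [478.42763438 309.04003365]
[ 0.54141528 -0.29483982  0.09      ] [ 0.54074723 -0.2941774   0.09418378] [ 0.5419392  -0.29548515  0.08635881]
[ 0.54077376 -0.29253137  0.003     ]
disc [534.55666931 159.24356079] 23.487212594438724 [ 0.53947651 -0.29277331  0.096     ]
disc [479.86829817 309.85899094] 22.710724749738567 [ 0.53828591 -0.29184622  0.096     ]
```

```bash
python3 -c "
from h import *
go(.540,-.293,.13,90);go(.540,-.293,.028,90)"
```

```text
units [-2.16  1.94  0.02] turn -0.0 yaw 90.0 q1 -29 q6 -29
units [-2.16  1.94  2.06] turn -0.0 yaw 90.0 q1 -29 q6 -29
```

Emit:
{"fn": "apply_moves", "kwargs": {
  "moves": [
    [[-2.16,1.94,-0.2,0,0],[-2.16,1.94,-0.2,0,0],[-2.16,1.94,0,0,0],[-2.16,1.94,0,0,0],[-2.16,1.94,0.6,0,0],[-2.16,1.94,1.2,0,0],[-2.16,1.94,1.8,0,0],[-2.16,1.94,2.06,0,0],[-2.16,1.94,2.06,0,0.4],[-2.16,1.94,2.06,0,0.6]]
  ]
}}

```text
time: 20.1
tool_pos: [0.5401, -0.2929, 0.2272]
ee_rot: [3.14, 0.001, 1.571]
wrist_force: [1.3, -0.6, 1.1]
width: 0.0771
finger_force: 0.0
```

Emit:
{"fn": "apply_moves", "kwargs": {
  "moves": [
    [[0,0,0,0,0.85],[0,0,0,0,0.85],[0,0,0,0,0.85],[0,0,0,0,0.85],[0,0,0,0,0.85],[0,0,0,0,0.85]]
  ]
}}

```text
time: 20.85
tool_pos: [0.5399, -0.2929, 0.2257]
ee_rot: [3.142, 0.0, 1.571]
wrist_force: [0.6, -0.8, -0.3]
width: 0.0288
finger_force: 30.0
```

```bash
python3 -c "
from h import *
w=load('w4'); T=load('top0')
E=[(156,128),(228,128),(191,91),(191,167)]
m=np.mean([onz(w,*p,.007)[:2] for p in E],0);print(m,onz(T,305.5,246.5,.007))
o=telemetry.get_obs();print(o['tool_pos'],o['width'],o['wrist_force']);go(.533,-.065,.15,90)"
```

```text
[0.53785694 0.02407485] [0.53605188 0.01894706 0.007     ]
[ 0.53985657 -0.29287133  0.22565106] 0.02881934527226885 [ 0.57013228 -0.79150308 -0.26565734]
units [ 4.56 -0.14 -2.47] turn -0.0 yaw 90.0 q1 -34 q6 -34
```

Emit:
{"fn": "apply_moves", "kwargs": {
  "moves": [
    [[0,0,-0.9,0,0.85],[0,0,-1.8,0,0.85],[4.56,-0.08,-1.9,0,0.85],[4.56,-0.08,-1.9,0,0.85],[4.56,-0.08,-1.9,0,0.85],[4.56,-0.08,-1.9,0,0.85],[4.56,-0.08,-1.9,0,0.85],[4.56,-0.08,-1.9,0,0.85]]
  ]
}}

```text
time: 21.85
tool_pos: [0.5359, -0.0652, 0.3206]
ee_rot: [-3.142, 0.001, 1.571]
wrist_force: [-0.6, -0.2, -0.7]
width: 0.0291
finger_force: 30.0
```

```bash
python3 -c "
from h import *
s=snap('wrist','w10'); o=telemetry.get_obs(); print(o['tool_pos'],o['ee_rot'],o['width'])
c=proj(s,[.537,.022,.007]); print(c)
p,k=blob(s,*c.astype(int),70,gray); print(p,cv2.boundingRect(k))"
```

```text
[ 0.53589794 -0.06570158  0.32057092] [-3.14144935e+00  6.63097720e-04  1.56979956e+00] 0.029061117023492598
[321.9408446  125.69056859]
[317.24098002 120.02252348] (269, 81, 90, 76)
```

View pics/w10.png

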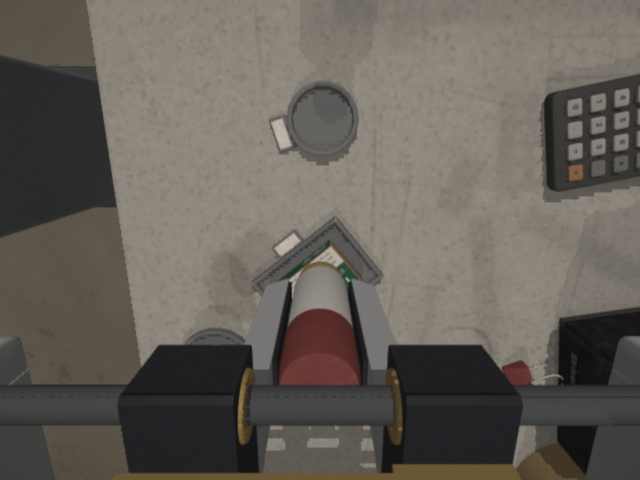

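Small round tray rim spans u 287–357, v 81–158, centred at about (322.5,119.5). The glue stick is held upright in the fingers.

```bash
python3 -c "
from h import *
s=load('w10')
E=[(287.5,119.5),(357.5,119.5),(322.5,81),(322.5,158)]
P=np.array([onz(s,*p,.007)[:2] for p in E]);m=P.mean(0);print(m,np.linalg.norm(P[0]-P[1]),np.linalg.norm(P[2]-P[3]))
o=telemetry.get_obs()['tool_pos'];zf=o[2]-.199-.0267
print(proj(s,[o[0],o[1]+.0135,zf]), proj(s,[o[0],o[1]-.015,zf+.096]))
go(*m,.0267+.0035,90)"
```

```text
[0.53740812 0.02601395] 0.05178221921702723 0.05423479096956229
[320.78943109 257.77774491] [321.66694483 422.61319781]
units [1.83 0.03 1.83] turn -0.01 yaw 89.9 q1 -13 q6 -13
```

Emit:
{"fn": "apply_moves", "kwargs": {
  "moves": [
    [[1.83,0.03,0,0,0.85],[1.83,0.03,0,0,0.85],[1.83,0.03,0.5,0,0.85],[1.83,0.03,1.0,0,0.85],[1.83,0.03,1.4,0,0.85],[1.83,0.03,1.6,0,0.85],[1.83,0.03,1.72,0,0.85],[1.83,0.03,1.82,0,0.85],[1.83,0.03,1.82,0,0.85],[1.83,0.03,1.82,0,0.85]]
  ]
}}

```text
time: 23.15
tool_pos: [0.5376, 0.0267, 0.2303]
ee_rot: [3.14, 0.0, 1.571]
wrist_force: [0.1, 0.9, -1.1]
width: 0.0295
finger_force: 30.0
```

```bash
python3 -c "
from h import *
s=snap('wrist','w11'); o=telemetry.get_obs(); print(o['tool_pos']-[0,0,.199],o['ee_rot'],o['width'],o['wrist_force'])"
```

```text
[0.53754871 0.02667435 0.03128205] [3.14038403e+00 1.58744540e-04 1.57078066e+00] 0.028730570021544898 [-0.00642095  0.65961842  0.16887171]
```

View pics/w11.png

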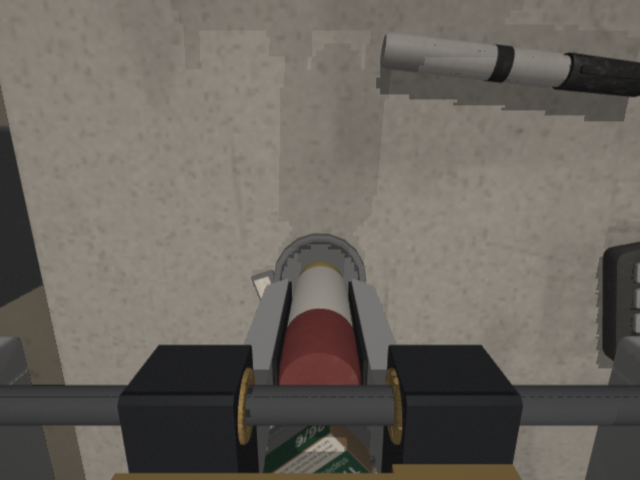

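```bash
python3 -c "
from h import *
s=load('w11')
print('rim front',onz(s,320,234,.007),'L/R',onz(s,275,275,.007),onz(s,365,275,.007),'foot front',onz(s,320,265,.004), onz(s,320,262,.012))"
```

```text
rim front [0.5374391  0.05448804 0.007     ] L/R [0.51166577 0.03023928 0.007     ] [0.56322471 0.03019455 0.007     ] foot front [0.53744759 0.03522345 0.004     ] [0.53742652 0.03979081 0.012     ]
```

Foot is inside the rim but about 4–5 mm toward the robot's right of the tray centre. I'll nudge it +3 mm, then release.

Emit:
{"fn": "apply_moves", "kwargs": {
  "moves": [
    [[0.07,0,0,0,0.85],[0.07,0,0.02,0,0.85],[0.07,0,0.02,0,0.85],[0.07,0,0.02,0,0.5],[0.07,0,0.02,0,0.4],[0.07,0,0.02,0,0.25],[0.07,0,0.02,0,0.1],[0.07,0,0.02,0,0.1],[0.07,0,0.02,0,0.1]]
  ]
}}

```text
time: 24.32
tool_pos: [0.5373, 0.0301, 0.2287]
ee_rot: [-3.142, 0.0, 1.571]
wrist_force: [0.4, 0.1, 0.6]
width: 0.0835
finger_force: 0.0
```

Emit:
{"fn": "apply_moves", "kwargs": {
  "moves": [
    [[0.07,0,-0.6,0,0.1],[0.07,0,-1.3,0,0.1],[0.07,0,-2.0,0,0.1],[0.07,0,-2.2,0,0.1],[-1.8,0,-2.2,0,0.1],[-1.8,0,-2.2,0,0.1],[-1.8,0,-2.2,0,0.1],[-1.8,0,-2.2,0,0.1]]
  ]
}}

```text
time: 25.32
tool_pos: [0.5372, -0.0594, 0.3376]
ee_rot: [-3.14, -0.001, 1.571]
wrist_force: [-0.5, 0.7, 0.2]
width: 0.0847
finger_force: 0.0
```

```bash
python3 -c "
from h import *
s=snap('wrist','w12'); snap('top','top1');snap('scene','scene1');o=telemetry.get_obs(); print(o['tool_pos'],o['width'],o['wrist_force'])
a=s['image'];b=load('scene1')['image'][100:460,180:500]
b=cv2.resize(b,(427,480));cv2.imwrite('pics/fin.png',cv2.resize(np.hstack([a[:,:,::-1],b[:,:,::-1]]),(800,360)))"
```

```text
[ 0.53733591 -0.05881148  0.33828126] 0.08435224836137499 [-0.36759271  0.625702   -0.16016796]
```

View pics/fin.png

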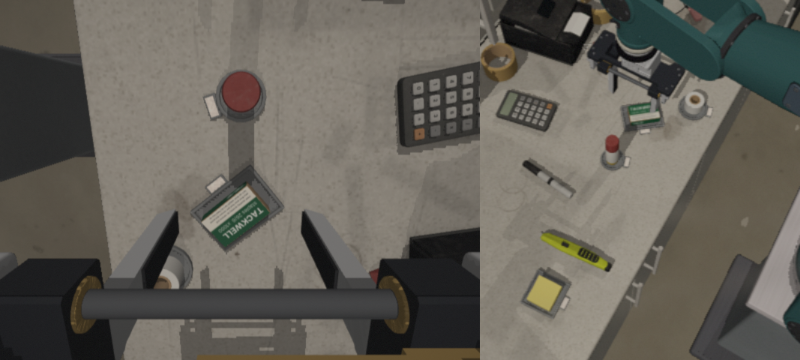

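The final views show the glue stick upright in the small round tray (wrist half, (241,93)). The staple box, roll and sticky block are each in their trays, and the cutter and marker are where they were.

```bash
python3 -c "
from h import *
print(ticket.close_job())"
```

```text
the job is handed in; nothing more can be done
None
```

All four supplies are in their trays, placed in the order listed and let go, with the box cutter and marker not touched; the job is handed in at about 25 s on the robot's clock.

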